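# Put the evaporator flasks on their cork stands

## Task

Stand each of the four amber flasks upright in the cork stand of its own size, the smallest flask in the smallest stand and so on up to the largest, each sitting fully down in the recess. Do not tip any flask over on the way, and leave the white jar and the screwdriver where they are.

Things in the scene. Friction and masses are not known exactly. Their poses are not given: they have to be found in the camera images.
- flask_small: The smallest of four amber glass flasks with a ball-shaped body on a small flat bottom (21 mm across) and a straight upright neck. Body 42 mm in diameter, neck 18 mm in diameter from 37 mm up to the top at 92 mm (a thin 22 mm rim, 5 mm high, at the very top is only for looks). Stands on the bench, about 60 g. Origin: centre of the underside; z runs up the neck. Yaw does not matter.
- stand_small: The smallest of four round dished cork stands, fixed to the bench: outer diameter 66 mm, 18 mm high, round recess 46 mm across with a flat floor 6 mm above the bench. It fits the smallest flask with about 3 mm to spare all round; the flask stands on the floor of the recess. Origin: centre of its underside, at bench level; z up.
- flask_medium: The second smallest of four amber glass flasks with a ball-shaped body on a small flat bottom (29 mm across) and a straight upright neck. Body 58 mm in diameter, neck 22 mm in diameter from 52 mm up to the top at 106 mm (a thin 26 mm rim, 5 mm high, at the very top is only for looks). Stands on the bench, about 90 g. Origin: centre of the underside; z runs up the neck. Yaw does not matter.
- stand_medium: The second smallest of four round dished cork stands, fixed to the bench: outer diameter 81 mm, 22 mm high, round recess 61 mm across with a flat floor 6 mm above the bench. It fits the second smallest flask with about 3 mm to spare all round; the flask stands on the floor of the recess. Origin: centre of its underside, at bench level; z up.
- flask_large: The second largest of four amber glass flasks with a ball-shaped body on a small flat bottom (38 mm across) and a straight upright neck. Body 76 mm in diameter, neck 26 mm in diameter from 69 mm up to the top at 122 mm (a thin 30 mm rim, 5 mm high, at the very top is only for looks). Stands on the bench, about 140 g. Origin: centre of the underside; z runs up the neck. Yaw does not matter.
- stand_large: The second largest of four round dished cork stands, fixed to the bench: outer diameter 98 mm, 27 mm high, round recess 78 mm across with a flat floor 6 mm above the bench. It fits the second largest flask with about 3 mm to spare all round; the flask stands on the floor of the recess. Origin: centre of its underside, at bench level; z up.
- flask_largest: The largest of four amber glass flasks with a ball-shaped body on a small flat bottom (47 mm across) and a straight upright neck. Body 94 mm in diameter, neck 30 mm in diameter from 85 mm up to the top at 138 mm (a thin 34 mm rim, 5 mm high, at the very top is only for looks). Stands on the bench, about 200 g. Origin: centre of the underside; z runs up the neck. Yaw does not matter.
- stand_largest: The largest of four round dished cork stands, fixed to the bench: outer diameter 115 mm, 32 mm high, round recess 95 mm across with a flat floor 6 mm above the bench. It fits the largest flask with about 3 mm to spare all round; the flask stands on the floor of the recess. Origin: centre of its underside, at bench level; z up.
- jar: White screw-capped sample jar, 48 mm in diameter, 55 mm high, standing among the flasks; to be left alone. Origin: centre of its underside.
- screwdriver: Black-handled screwdriver, 180 mm long, lying on the bench beyond the flasks; to be left alone. Origin: centre of its underside; x runs from handle to tip.
Not all that is in view belongs to the job. Leave any grey or turquoise look-alike of the flask_medium alone.

How it is judged:
At the end, for the whole second after the job is handed in: Every flask stands in the stand of its own size: axis within 10 mm of the stand's centre, underside 3 to 10 mm above the bench (on the recess floor), within 0.10 rad of upright, and at rest (horizontal distance between flask_small and stand_small below 0.01 m and z of flask_small in the frame of stand_small between 0.003 and 0.01 m and angle between each of flask_small, flask_medium, flask_large, flask_largest's own z axis and vertical below 0.1 rad and linear speed of each of flask_small, flask_medium, flask_large, flask_largest below 0.02 m/s and horizontal distance between flask_medium and stand_medium below 0.01 m and z of flask_medium in the frame of stand_medium between 0.003 and 0.01 m and horizontal distance between flask_large and stand_large below 0.01 m and z of flask_large in the frame of stand_large between 0.003 and 0.01 m and horizontal distance between flask_largest and stand_largest below 0.01 m and z of flask_largest in the frame of stand_largest between 0.003 and 0.01 m); the robot touches nothing.
It fails at once if a flask is tipped over (leaning more than 0.8 rad) (angle between any of flask_small, flask_medium, flask_large, flask_largest's own z axis and vertical above 0.8 rad).
It fails at once if the jar or the screwdriver is moved by more than 30 mm (distance of any of jar, screwdriver from where it was at the start of the episode above 0.03 m).
It also fails if it takes over 115 s, if anything falls off the work surface, if the arm or the gripper's body presses on something with over 40 N, if the wrist force passes 120 N, or if a joint passes its speed limit or range.

## Robot

A 6-joint arm with a two-finger parallel gripper is mounted at the origin on the work surface. World frame = base frame: x ahead of the robot, y to its left, z up, the work surface at z = 0. Lengths are in m, angles in rad, forces in N, time in s.
With the tool pointing down it reaches from about 0.325 to 0.85 m from the base axis. Payload 15.5 kg.
Tool frame: the origin (TCP) lies on the centre line of the jaws, within the pads' length; the fingertips stand arm.tcp_to_tips ahead of it and the grasp point (between the pads) lies 11 mm behind it (arm.tcp_to_tips is the distance from the TCP to the fingertips, in m); z points along the fingers, y is the line along which they close (so a half turn about z gives the same grasp; the last joint's range is limited). The gripper opens to 91 mm and grips with 3 to 60 N. Pads are 32 mm wide; open, the fingers measure 118 mm over their backs; the gripper's body (76 mm by 178 mm) begins 60 mm behind the grasp point.
Start: joints at [-1.244, 0.494, 1.345, -0, 1.302, -0.096], TCP at [0.256, -0.57, 0.222] pointing down, gripper open.
Joint ranges: [-2.91, 2.91], [-0.82, 2.16], [0.22, 2.67], [-1.22, 4.37], [0.12, 2.79], [-3.08, 3.08]. Speed limits (rad/s): [1.89, 1.89, 2.57, 3.01, 3.01, 3.01].

## Interface

Orientations are given as a rotation vector (axis times angle).
In Python, from rig import arm gives the robot as it stands. The module is installed in compiled form; this text tells all that it offers.
- The arm moves only by the tool servo_tool, never from a script. Its argument "increments" is a list of rows, each a list of 7 numbers: the shift along the world's x, y, z in a scale on which 1.0 is 600 mm, then the turn, a rotation vector about the world's x, y, z in fractions of the full range, 1 being 45 degrees, then the opening, from -1 (shut) to 1 (fully open). In form: [[tx, ty, tz, wx, wy, wz, grip], ...]. A call has 1 to 12 rows; each row is the pose to reach, as a shift and turn from the pose commanded when the call began; what a row does not reach only later rows make up. A row lasts 1/10 s, in which the tool goes at most 50 mm and 8.59 degrees, less where a joint would pass 70% of its speed; a pose out of reach is approached as far as the arm can. Shift and turn numbers lie between -1 and 1, and a call with a number outside is refused. A call with a gripper value outside its range is refused whole. The fingers move at their own pace and stop on an object; "grip_force" is the grip in N (left out, the last holds). Time passes only in rows, so rows that repeat a pose let the fingers close. It gives the time, the measured TCP pose, the force, the opening and the grip force at its end, in the units of the state.
- arm.sense(): the state, without advancing time (a new reading comes with each control period).
- arm.read_camera(name): name is "scene" or "top"; returns the picture (480x640x3 uint8, red, green, blue); there is no depth.
- arm.calibration(name): a dict with "mtx" (3x3 intrinsics, pixels), "world_to_cam" (4x4, takes a point from world to camera coordinates). Camera axes: x right, y up, looking along -z (the intrinsics and any distortion apply to the point x, -y, -z); pixel columns grow to the right and rows downward; lengths in m; the calibration is good to about 2 mm. A picture is of the moment at which its call begins. calibration takes no time and is no camera call.
- arm.sign_off(): hands the job in; it is judged then, once.
The state is a dict: "t": time; "joints": joint angles; "joint_velocities": joint speeds; "effort": joint torques, N m; "tcp_pos": TCP position; "orientation": TCP orientation; "contact_force": force on the tool from outside, world axes, zero at the start; "wrist_torque": the same for the moment, N m; "width": finger opening in m; "gripper_force": force on a finger pad.
Only numpy, scipy, OpenCV 4.12 (cv2) and the standard library are available. Lean on these libraries where they do the work, as an engineer would, in place of code of your own. Each camera call takes 0.05 s, during which the arm holds its last target. There are 200 camera calls.

## Working session

There is one attempt and no reset: what is moved stays moved. The work goes in short steps, Python scripts to look and compute and a tool call to move; the robot and the scene stay as the last step left them, time stands still between calls to the robot, and variables do not carry over. Pictures are saved under pics/ and viewed, at most 14 in all, crops included, and the job is handed in when it is done.

Besides the shell and the picture viewer there is one more tool, called after ">>>" as name(argument=value, ...) on one line, values as JSON. servo_tool: Moves the arm, as the interface text tells. Its arguments: {"type":"object","properties":{"increments":{"type":"array"},"grip_force":{"type":"number"}},"required":["increments"]}

```bash
mkdir -p pics
cat > h.py <<'E'
import numpy as np, cv2
from rig import arm
def snap(n,f):
    im=arm.read_camera(n); cv2.imwrite(f'pics/{f}.png',im[:,:,::-1]); return im
def ray(n,u,v):
    c=arm.calibration(n); K=np.array(c['mtx']); T=np.array(c['world_to_cam'])
    d=np.linalg.solve(K,[u,v,1.]); d=np.array([d[0],-d[1],-d[2]])
    R=T[:3,:3]; return -R.T@T[:3,3], R.T@d
def onz(n,u,v,z):
    o,d=ray(n,u,v); return o+d*(z-o[2])/d[2]
def proj(n,p):
    c=arm.calibration(n); K=np.array(c['mtx']); T=np.array(c['world_to_cam'])
    q=T[:3,:3]@np.array(p)+T[:3,3]; q=K@[q[0],-q[1],-q[2]]; return q[:2]/q[2]
E
python3 - <<'E'
from h import *
snap('top','top0'); snap('scene','scene0')
for n in('top','scene'): print(n,ray(n,320,240),arm.calibration(n)['mtx'])
s=arm.sense(); print(s, arm.tcp_to_tips)
E
```

```text
top (array([0.49294723, 0.01637631, 0.92255164]), array([ 0.09931732, -0.00588658, -0.99507475])) [[464.55522116   0.         319.6382324 ]
 [  0.         464.55522116 243.93470031]
 [  0.           0.           1.        ]]
scene (array([1.0383782 , 0.27649105, 0.99271946]), array([-0.41101131, -0.22300829, -0.88419334])) [[548.46252298   0.         309.86815403]
 [  0.         548.46252298 234.00216003]
 [  0.           0.           1.        ]]
{'t': 0.1, 'joints': array([-1.24449367e+00,  4.94126813e-01,  1.34604665e+00, -8.63235934e-06,
        1.30250453e+00, -9.54854181e-02]), 'joint_velocities': array([ 3.57174882e-04, -7.31353627e-04, -4.36337882e-04,  1.93937313e-04,
        3.98932706e-05, -8.61041002e-04]), 'effort': array([ 3.67636516e-03, -8.80237699e+01, -3.82540190e+01,  7.11159711e-02,
        4.82946855e-02, -2.19852348e-05]), 'tcp_pos': array([ 0.25577458, -0.56991184,  0.22140193]), 'orientation': array([-3.07093395e+00, -6.57420853e-01,  2.09232423e-04]), 'contact_force': array([ 5.99379484e-04, -8.89027461e-01, -6.10157512e-01]), 'wrist_torque': array([-0.01597737, -0.05321206,  0.00972917]), 'gripper_force': 0.0, 'width': 0.09119391537241119} 0.008
```

View pics/top0.png

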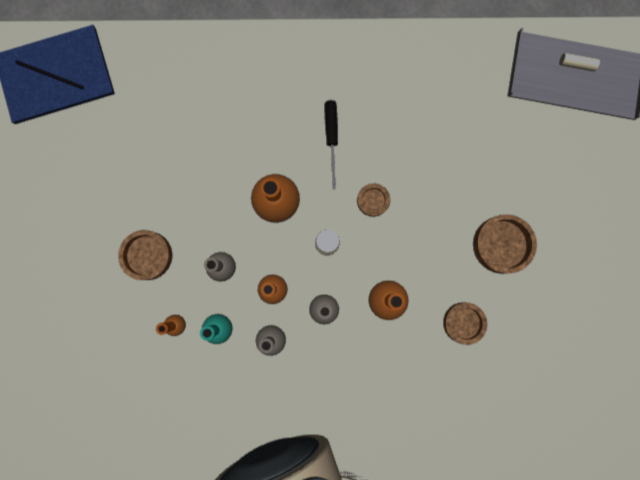

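View pics/scene0.png

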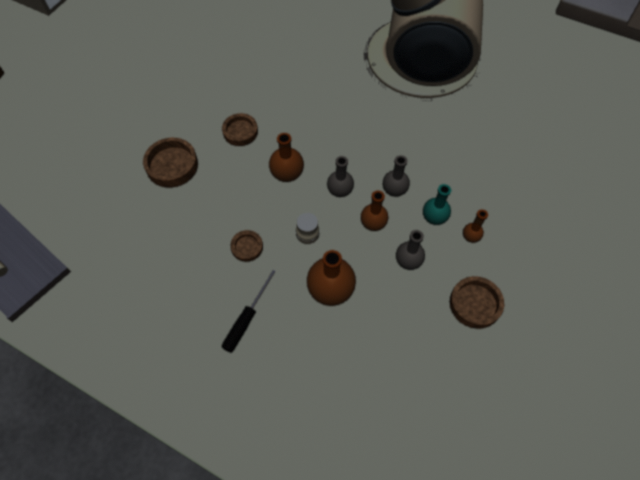

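Top view: amber flasks at smallest (174,325), medium (272,289), large (389,300) and largest (275,197). Stands at small (373,200), medium (465,323), large (146,255) and largest (505,244). Look-alikes of flask_medium to avoid: grey (220,266), (324,309), (270,340) and turquoise (217,329). The scene view shows the same layout. By its description, flask_medium is the amber one at (272,289).

```bash
cat > meas.py <<'E'
from h import *
FL={'small':(.0182,.092,21,(174,325)),'medium':(.0251,.106,29,(272,289)),'large':(.0329,.122,38,(389,300)),'largest':(.0407,.138,47,(275,197))}
ST={'small':(.018,66,(373,200)),'medium':(.022,81,(465,323)),'large':(.027,98,(146,255)),'largest':(.032,115,(505,244))}
def comps(im,satmin,satmax):
    hsv=cv2.cvtColor(cv2.GaussianBlur(im,(3,3),0),cv2.COLOR_RGB2HSV)
    m=cv2.inRange(hsv,(2,satmin,40),(20,satmax,255))
    return m
def run(tag):
    for n in('top','scene'):
        im=snap(n,f'{n}_{tag}')
        m=comps(im,95,255); m=cv2.morphologyEx(m,cv2.MORPH_CLOSE,np.ones((3,3),np.uint8))
        cs,hi=cv2.findContours(m,cv2.RETR_CCOMP,cv2.CHAIN_APPROX_NONE)
        for i,c in enumerate(cs):
            a=cv2.contourArea(c)
            if hi[0][i][3]>=0 or a<120: continue
            f=np.zeros(m.shape,np.uint8); cv2.drawContours(f,[c],-1,255,-1)
            sat=cv2.mean(cv2.cvtColor(im,cv2.COLOR_RGB2HSV),f)[1]
            M=cv2.moments(c); cen=np.array([M['m10'],M['m01']])/M['m00']
            d=cv2.distanceTransform(f,cv2.DIST_L2,5); p=np.argwhere(d>d.max()-.3).mean(0)[::-1]
            hs=[]; j=hi[0][i][2]
            while j>=0:
                h=cs[j]
                if cv2.contourArea(h)>8: hs.append(np.round(h[:,0].mean(0),1).tolist())
                j=hi[0][j][0]
            print(n,'cen',cen.round(1),'area',a,'sat',round(sat),'insc',p.round(1),round(float(d.max()),1),'w@.015',onz(n,*cen,.012).round(3)[:2],'holes',hs)
if __name__=='__main__':
    run('a')
    im=cv2.imread('pics/top_a.png')[220:360,130:440]; cv2.imwrite('pics/crop.png',cv2.resize(im,None,fx=2.5,fy=2.5))
E
python3 meas.py
```

```text
top cen [171.1 325.7] area 398.5 sat 176 insc [173.5 325. ] 10.0 w@.015 [0.42  0.301] holes []
top cen [465. 323.] area 1268.0 sat 119 insc [465.  322.7] 19.6 w@.015 [ 0.419 -0.269] holes []
top cen [388.2 299.7] area 1109.5 sat 172 insc [388.3 299.7] 18.8 w@.015 [ 0.466 -0.121] holes [[395.9, 301.3]]
top cen [272.  288.8] area 602.5 sat 169 insc [272. 289.] 14.0 w@.015 [0.489 0.106] holes [[267.7, 289.3]]
top cen [144.6 255. ] area 1912.5 sat 120 insc [144.5 255. ] 24.0 w@.015 [0.558 0.355] holes []
top cen [504.7 244. ] area 2708.5 sat 122 insc [505. 244.] 28.6 w@.015 [ 0.572 -0.353] holes []
top cen [373.1 199.6] area 716.0 sat 117 insc [373.  199.5] 15.2 w@.015 [ 0.663 -0.095] holes []
top cen [274.9 197.8] area 1689.5 sat 173 insc [275. 198.] 23.4 w@.015 [0.669 0.1  ] holes [[269.9, 187.5]]
scene cen [477.3 300.9] area 1855.5 sat 127 insc [478. 301.] 23.0 w@.015 [0.554 0.354] holes [[493.6, 294.0], [478.3, 283.2]]
scene cen [330.8 278.4] area 1784.0 sat 189 insc [331. 279.] 22.4 w@.015 [0.647 0.088] holes [[331.5, 270.4], [332.0, 258.0]]
scene cen [246.2 245. ] area 640.5 sat 126 insc [245.5 245. ] 13.8 w@.015 [ 0.664 -0.096] holes []
scene cen [472.7 232.9] area 220.5 sat 188 insc [473.5 235. ] 6.6 w@.015 [0.42  0.293] holes []
scene cen [374.6 213.4] area 528.0 sat 185 insc [373.2 219.7] 8.0 w@.015 [0.473 0.099] holes [[377.8, 195.7]]
scene cen [285.4 163.4] area 636.0 sat 193 insc [283.5 166. ] 10.2 w@.015 [ 0.452 -0.128] holes []
scene cen [169.1 159.4] area 1635.5 sat 131 insc [168.7 159.3] 20.8 w@.015 [ 0.565 -0.36 ] holes [[162.9, 149.2]]
scene cen [283.6 138.5] area 120.5 sat 162 insc [283.3 138.3] 6.0 w@.015 [ 0.395 -0.166] holes [[283.5, 138.0]]
scene cen [239.2 127.6] area 687.0 sat 129 insc [239.5 127.2] 13.4 w@.015 [ 0.416 -0.271] holes [[230.5, 121.9], [238.0, 118.0]]
```

View pics/crop.png

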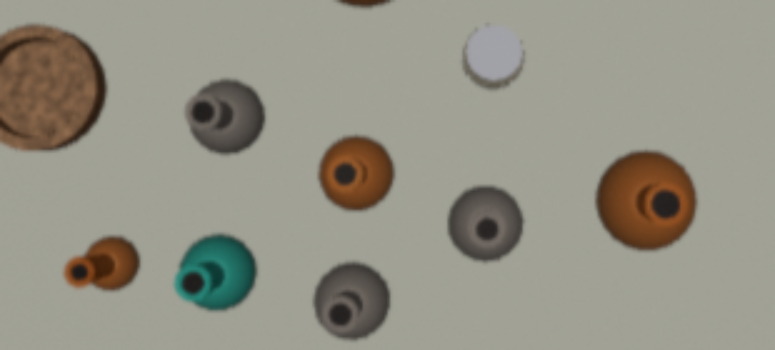

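The crop confirms the amber flask_medium at top (272,289), clear of the grey and turquoise ones. The small flask's mouth is at about (161,329).

Run:
```python
from h import *
from meas import FL,ST
seeds={n:{} for n in('top','scene')}
seeds['top']={k:v[3] for k,v in FL.items()}; 
ss={'small':(473,232),'medium':(374,218),'large':(286,165),'largest':(331,282)}
st={'top':{k:v[2] for k,v in ST.items()},'scene':{'small':(246,245),'medium':(239,128),'large':(477,301),'largest':(170,160)}}
for n in('top','scene'):
    im=cv2.imread(f'pics/{n}_a.png'); g=cv2.cvtColor(im,cv2.COLOR_BGR2HSV)
    m=((g[...,1]>55)|(g[...,2]<75)).astype(np.uint8)
    if n=='top': print('bench',g[380,400])
    _,L,S,C=cv2.connectedComponentsWithStats(m)
    def hull(u,v):
        l=L[v,u]; ys,xs=np.where(L==l); return l,cv2.convexHull(np.c_[xs,ys].astype(np.int32))
    for k,(u,v) in st[n].items():
        l,h=hull(u,v); M=cv2.moments(h); c=np.array([M['m10'],M['m01']])/M['m00']; z=ST[k][0]/2
        p=onz(n,*c,z); R=ST[k][1]/2000
        print('stand',n,k,c.round(1),p.round(4)[:2],'boxpx',cv2.boundingRect(h)[2:],'expect D px',round(np.linalg.norm(proj(n,p+[R,0,z])-proj(n,p-[R,0,-z])),1),round(np.linalg.norm(proj(n,p+[0,R,z])-proj(n,p-[0,R,-z])),1))
    for k,(zc,zt,r,(u,v)) in FL.items():
        if n=='scene': u,v=ss[k]
        f=(L==L[v,u]).astype(np.uint8); f=cv2.morphologyEx(f,cv2.MORPH_CLOSE,np.ones((3,3),np.uint8))
        d=cv2.distanceTransform(f,cv2.DIST_L2,5); p=np.argwhere(d>d.max()-.4).mean(0)[::-1]
        b=onz(n,*p,zc)
        # mouth: dark pixels near expected top
        q=proj(n,[b[0],b[1],zt]); rr=9
        x0,y0=np.int32(np.round(q))-rr; w=g[y0:y0+2*rr+1,x0:x0+2*rr+1,2]; dk=(w<65)
        _,l2,s2,c2=cv2.connectedComponentsWithStats(dk.astype(np.uint8)); j=1+np.argmin([np.hypot(*(c-rr))-a/50 for c,a in zip(c2[1:],s2[1:,4])]) if len(s2)>1 else 0
        c=c2[j]+[x0,y0]
        print('flask',n,k,'ball px',p.round(1),round(float(d.max()),1),b.round(4)[:2],'mouth px',c.round(1),s2[j,4],onz(n,*c,zt).round(4)[:2])
j=(327,241); print('jar',onz('top',*j,.055), 'drv',onz('top',334,189,0),onz('top',330,103,.02))
for q in((220,266),(324,309),(270,340),(217,329)): print(q,onz('top',*q,.025).round(3))
```

```text
bench [ 30  19 161]
stand top small [373.2 199.3] [ 0.6646 -0.096 ] boxpx (33, 33) expect D px 33.0 33.4
stand top medium [465.1 323. ] [ 0.419  -0.2692] boxpx (43, 43) expect D px 42.7 42.1
stand top large [144.4 254.9] [0.5578 0.3551] boxpx (54, 50) expect D px 50.7 50.9
stand top largest [504.8 243.9] [ 0.572  -0.3517] boxpx (64, 59) expect D px 59.4 59.5
flask top small ball px [174. 325.] 10.6 [0.4219 0.2933] mouth px [161.3 328.4] 25 [0.422 0.293]
flask top medium ball px [272. 289.] 14.6 [0.4888 0.1043] mouth px [267.6 289.1] 44 [0.4891 0.104 ]
flask top large ball px [388. 300.] 19.4 [ 0.4657 -0.1171] mouth px [395.8 301.3] 84 [ 0.466  -0.1171]
flask top largest ball px [275. 198.] 23.8 [0.663  0.0968] mouth px [269.9 187.3] 124 [0.6628 0.0966]
stand scene small [246.3 245.7] [ 0.6641 -0.096 ] boxpx (33, 32) expect D px 31.1 31.1
stand scene medium [239.6 129.5] [ 0.42  -0.268] boxpx (36, 34) expect D px 31.4 33.0
stand scene large [476.1 302.3] [0.5585 0.3528] boxpx (55, 53) expect D px 46.9 55.0
stand scene largest [170.4 162.2] [ 0.5723 -0.3499] boxpx (56, 51) expect D px 49.3 47.7
flask scene small ball px [473. 232.] 10.2 [0.4214 0.2925] mouth px [480.  217.1] 110 [0.4316 0.2911]
flask scene medium ball px [374. 217.] 14.0 [0.4893 0.1036] mouth px [376.9 199.2] 146 [0.4972 0.1057]
flask scene large ball px [286.  164.5] 17.4 [ 0.4666 -0.117 ] mouth px [284.1 141. ] 157 [ 0.4722 -0.1127]
flask scene largest ball px [331. 281.] 24.6 [0.6627 0.0965] mouth px [331.8 260.4] 250 [0.6663 0.0978]
jar [ 0.57751922 -0.00187091  0.055     ] drv [ 0.68807066 -0.01839275  0.        ] [ 0.85908966 -0.01193265  0.02      ]
(220, 266) [0.534 0.205 0.025]
(324, 309) [0.45  0.005 0.025]
(270, 340) [0.392 0.108 0.025]
(217, 329) [0.414 0.209 0.025]
```

The rows are not in the units I measure in: shifts go in shares of 600 mm and turns go in shares of 45 degrees. I convert before sending: 452.9 mm / 600 = 0.7548, 440 mm / 600 = 0.7333.

>>> servo_tool(increments=[[0.0333, 0.075, 0, 0, 0, 0, 0.2], [0.0667, 0.15, 0, 0, 0, 0, 0.2], [0.1, 0.225, 0, 0, 0, 0, 0.2], [0.1333, 0.3, 0, 0, 0, 0, 0.2], [0.1667, 0.375, 0, 0, 0, 0, 0.2], [0.2, 0.45, 0, 0, 0, 0, 0.2], [0.2333, 0.525, 0, 0, 0, 0, 0.2], [0.2667, 0.6, 0, 0, 0, 0, 0.2], [0.3, 0.675, 0, 0, 0, 0, 0.2], [0.3333, 0.7333, 0, 0, 0, 0, 0.2], [0.3503, 0.7548, 0, 0, 0, 0, 0.2], [0.3503, 0.7548, 0, 0, 0, 0, 0.2]], grip_force=20)

```text
t: 1.4
tcp_pos: [0.467, -0.1156, 0.2219]
orientation: [-3.071, -0.662, -0.001]
contact_force: [-0.5, -0.1, -0.0]
width: 0.0547
gripper_force: 0.0
```

To row units: -127.5 mm / 600 = -0.2125, -120 mm / 600 = -0.2.

>>> servo_tool(increments=[[0, 0, -0.0583, 0, 0, 0, 0.2], [0, 0, -0.1167, 0, 0, 0, 0.2], [0, 0, -0.1667, 0, 0, 0, 0.2], [0, 0, -0.2, 0, 0, 0, 0.2], [0, 0, -0.2125, 0, 0, 0, 0.2], [0, 0, -0.2125, 0, 0, 0, 0.2], [0, 0, -0.2125, 0, 0, 0, 0.2]])

```text
t: 2.1
tcp_pos: [0.4664, -0.1179, 0.0952]
orientation: [3.072, 0.657, 0.001]
contact_force: [-0.5, -0.7, 0.3]
width: 0.0545
gripper_force: 0.0
```

>>> servo_tool(increments=[[0, 0, 0, 0, 0, 0, -0.6], [0, 0, 0, 0, 0, 0, -0.6], [0, 0, 0, 0, 0, 0, -0.6], [0, 0, 0, 0, 0, 0, -0.6], [0, 0, 0, 0, 0, 0, -0.6], [0, 0, 0, 0, 0, 0, -0.6], [0, 0, 0, 0, 0, 0, -0.6], [0, 0, 0, 0, 0, 0, -0.6]])

```text
t: 2.9
tcp_pos: [0.4663, -0.1173, 0.0947]
orientation: [3.072, 0.658, 0.001]
contact_force: [0.3, 0.2, 6.9]
width: 0.0255
gripper_force: 20.0
```

To row units: 160 mm / 600 = 0.2667, 150 mm / 600 = 0.25.

>>> servo_tool(increments=[[0, 0, 0.0167, 0, 0, 0, -0.6], [0, 0, 0.05, 0, 0, 0, -0.6], [0, 0, 0.1, 0, 0, 0, -0.6], [0, 0, 0.1583, 0, 0, 0, -0.6], [0, 0, 0.2167, 0, 0, 0, -0.6], [0, 0, 0.25, 0, 0, 0, -0.6], [0, 0, 0.2667, 0, 0, 0, -0.6], [0, 0, 0.2667, 0, 0, 0, -0.6]])

```text
t: 3.7
tcp_pos: [0.4664, -0.1174, 0.2554]
orientation: [3.071, 0.658, 0.002]
contact_force: [0.4, 0.1, -2.0]
width: 0.0255
gripper_force: 20.0
```

To row units: 410 mm / 600 = 0.6833, 380 mm / 600 = 0.6333.

>>> servo_tool(increments=[[0.0033, 0.0167, 0, 0, 0, 0, -0.6], [0.01, 0.05, 0, 0, 0, 0, -0.6], [0.02, 0.1, 0, 0, 0, 0, -0.6], [0.0333, 0.1667, 0, 0, 0, 0, -0.6], [0.0467, 0.2333, 0, 0, 0, 0, -0.6], [0.06, 0.3, 0, 0, 0, 0, -0.6], [0.0733, 0.3667, 0, 0, 0, 0, -0.6], [0.085, 0.4333, 0, 0, 0, 0, -0.6], [0.0983, 0.5, 0, 0, 0, 0, -0.6], [0.1117, 0.5667, 0, 0, 0, 0, -0.6], [0.1233, 0.6333, 0, 0, 0, 0, -0.6], [0.1333, 0.6833, 0, 0, 0, 0, -0.6]])

```text
t: 4.9
tcp_pos: [0.545, 0.2956, 0.2524]
orientation: [3.072, 0.659, -0.004]
contact_force: [0.0, 0.6, -1.8]
width: 0.0256
gripper_force: 20.0
```

To row units: 61 mm / 600 = 0.1017, 57 mm / 600 = 0.095.

>>> servo_tool(increments=[[0.0083, 0.05, 0, 0, 0, 0, -0.6], [0.015, 0.08, 0, 0, 0, 0, -0.6], [0.0183, 0.095, 0, 0, 0, 0, -0.6], [0.02, 0.1017, 0, 0, 0, 0, -0.6], [0.02, 0.1017, 0, 0, 0, 0, -0.6], [0.02, 0.1017, 0, 0, 0, 0, -0.6], [0.02, 0.1017, 0, 0, 0, 0, -0.6], [0.02, 0.1017, 0, 0, 0, 0, -0.6]])

```text
t: 5.7
tcp_pos: [0.5581, 0.3531, 0.2546]
orientation: [-3.072, -0.657, -0.0]
contact_force: [0.4, -0.9, -1.0]
width: 0.0259
gripper_force: 20.0
```

Run:
```python
from h import *
im=snap('scene','c1'); a=proj('scene',[.558,.354,.193]); b=proj('scene',[.558,.354,.016]); print(a,b)
x,y=np.int32((a+b)/2); c=im[max(0,y-110):y+110,x-130:x+130,::-1]; print(x-130,max(0,y-110)); cv2.imwrite('pics/c1c.png',cv2.resize(c,None,fx=2.5,fy=2.5))
```

```text
[505.01318132 261.24995333] [477.13880877 301.84923052]
361 171
```

View pics/c1c.png

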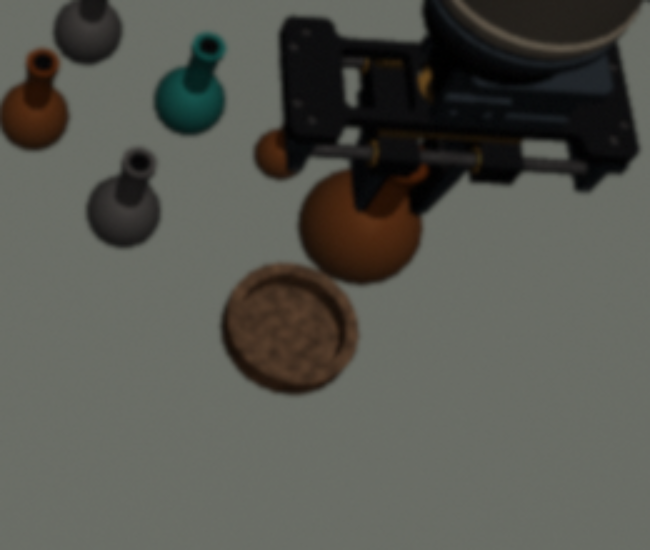

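The ball is at crop (360,225), which is scene (505,261). That is the predicted pixel, so the flask hangs straight above its stand. Lowering now.

>>> servo_tool(increments=[[0, 0, -0.025, 0, 0, 0, -0.6], [0, 0, -0.075, 0, 0, 0, -0.6], [0, 0, -0.1333, 0, 0, 0, -0.6], [0, 0, -0.175, 0, 0, 0, -0.6], [0, 0, -0.2, 0, 0, 0, -0.6], [0, 0, -0.2167, 0, 0, 0, -0.6], [0, 0, -0.23, 0, 0, 0, -0.6], [0, 0, -0.2417, 0, 0, 0, -0.6], [0, 0, -0.25, 0, 0, 0, -0.6], [0, 0, -0.255, 0, 0, 0, -0.6], [0, 0, -0.255, 0, 0, 0, -0.6], [0, 0, -0.255, 0, 0, 0, -0.6]])

```text
t: 6.95
tcp_pos: [0.5583, 0.3538, 0.1018]
orientation: [-3.072, -0.658, -0.001]
contact_force: [-0.6, -0.0, -1.4]
width: 0.0253
gripper_force: 20.0
```

>>> servo_tool(increments=[[0, 0, -0.0013, 0, 0, 0, -0.6], [0, 0, -0.0013, 0, 0, 0, -0.6], [0, 0, -0.0013, 0, 0, 0, -0.6], [0, 0, -0.0013, 0, 0, 0, 0.2], [0, 0, -0.0013, 0, 0, 0, 0.2], [0, 0, -0.0013, 0, 0, 0, 0.2], [0, 0, -0.0013, 0, 0, 0, 0.2], [0, 0, -0.0013, 0, 0, 0, 0.2], [0, 0, -0.0013, 0, 0, 0, 0.2]])

```text
t: 7.85
tcp_pos: [0.5581, 0.3537, 0.1006]
orientation: [-3.072, -0.658, -0.0]
contact_force: [-0.6, 0.5, 0.5]
width: 0.055
gripper_force: 0.0
```

To row units: 100 mm / 600 = 0.1667, 95 mm / 600 = 0.1583.

>>> servo_tool(increments=[[0, 0, 0.0333, 0, 0, 0, 0.2], [0, 0, 0.1, 0, 0, 0, 0.2], [0, 0, 0.1583, 0, 0, 0, 0.2], [0, 0, 0.1667, 0, 0, 0, 0.2], [0, 0, 0.1667, 0, 0, 0, 0.2]])

```text
t: 8.35
tcp_pos: [0.5585, 0.354, 0.2017]
orientation: [-3.071, -0.658, -0.003]
contact_force: [-0.2, 0.0, -0.4]
width: 0.0548
gripper_force: 0.0
```

To row units: -136.3 mm / 600 = -0.2272, -61.2 mm / 600 = -0.102.

>>> servo_tool(increments=[[-0.0583, -0.025, 0, 0, 0, 0, 0.1], [-0.125, -0.055, 0, 0, 0, 0, 0.1], [-0.1833, -0.0833, 0, 0, 0, 0, 0.1], [-0.2272, -0.102, 0, 0, 0, 0, 0.1], [-0.2272, -0.102, 0, 0, 0, 0, 0.1], [-0.2272, -0.102, 0, 0, 0, 0, 0.1]])

```text
t: 8.95
tcp_pos: [0.4213, 0.2923, 0.1999]
orientation: [3.072, 0.658, -0.002]
contact_force: [1.0, -0.2, 0.1]
width: 0.05
gripper_force: 0.0
```

To row units: -133 mm / 600 = -0.2217, -128 mm / 600 = -0.2133.

>>> servo_tool(increments=[[0, 0, -0.05, 0, 0, 0, 0.1], [0, 0, -0.1, 0, 0, 0, 0.1], [0, 0, -0.15, 0, 0, 0, 0.1], [0, 0, -0.1917, 0, 0, 0, 0.1], [0, 0, -0.2133, 0, 0, 0, 0.1], [0, 0, -0.2217, 0, 0, 0, 0.1], [0, 0, -0.2217, 0, 0, 0, 0.1], [0, 0, -0.2217, 0, 0, 0, 0.1]])

```text
t: 9.75
tcp_pos: [0.4224, 0.2928, 0.0679]
orientation: [-3.072, -0.657, -0.001]
contact_force: [0.6, 0.5, -0.0]
width: 0.0505
gripper_force: 0.0
```

>>> servo_tool(increments=[[0, 0, 0, 0, 0, 0, -0.8], [0, 0, 0, 0, 0, 0, -0.8], [0, 0, 0, 0, 0, 0, -0.8], [0, 0, 0, 0, 0, 0, -0.8], [0, 0, 0, 0, 0, 0, -0.8], [0, 0, 0, 0, 0, 0, -0.8], [0, 0, 0, 0, 0, 0, -0.8], [0, 0, 0, 0, 0, 0, -0.8], [0, 0, 0, 0, 0, 0, -0.8]], grip_force=15)

```text
t: 10.65
tcp_pos: [0.4219, 0.2926, 0.0678]
orientation: [-3.072, -0.658, -0.001]
contact_force: [-0.3, 0.5, 5.5]
width: 0.0177
gripper_force: 15.0
```

To row units: 160 mm / 600 = 0.2667, 150 mm / 600 = 0.25.

>>> servo_tool(increments=[[0, 0, 0.0167, 0, 0, 0, -0.8], [0, 0, 0.05, 0, 0, 0, -0.8], [0, 0, 0.1, 0, 0, 0, -0.8], [0, 0, 0.1583, 0, 0, 0, -0.8], [0, 0, 0.2167, 0, 0, 0, -0.8], [0, 0, 0.25, 0, 0, 0, -0.8], [0, 0, 0.2667, 0, 0, 0, -0.8], [0, 0, 0.2667, 0, 0, 0, -0.8]])

```text
t: 11.45
tcp_pos: [0.4221, 0.2927, 0.2287]
orientation: [-3.071, -0.658, -0.003]
contact_force: [-1.4, 0.2, -0.8]
width: 0.0173
gripper_force: 15.0
```

To row units: -346 mm / 600 = -0.5767, -320 mm / 600 = -0.5333.

>>> servo_tool(increments=[[0.0083, -0.0133, 0, 0, 0, 0, -0.8], [0.025, -0.04, 0, 0, 0, 0, -0.8], [0.0517, -0.0833, 0, 0, 0, 0, -0.8], [0.0867, -0.14, 0, 0, 0, 0, -0.8], [0.1233, -0.1967, 0, 0, 0, 0, -0.8], [0.1583, -0.2533, 0, 0, 0, 0, -0.8], [0.1933, -0.31, 0, 0, 0, 0, -0.8], [0.2283, -0.3667, 0, 0, 0, 0, -0.8], [0.265, -0.4233, 0, 0, 0, 0, -0.8], [0.3, -0.48, 0, 0, 0, 0, -0.8], [0.3333, -0.5333, 0, 0, 0, 0, -0.8], [0.36, -0.5767, 0, 0, 0, 0, -0.8]])

```text
t: 12.65
tcp_pos: [0.6379, -0.0563, 0.2256]
orientation: [-3.072, -0.656, 0.004]
contact_force: [-0.1, 0.3, -0.6]
width: 0.0175
gripper_force: 15.0
```

To row units: -42.8 mm / 600 = -0.0713, -42 mm / 600 = -0.07.

>>> servo_tool(increments=[[0.0233, -0.0383, 0, 0, 0, 0, -0.8], [0.0367, -0.06, 0, 0, 0, 0, -0.8], [0.0433, -0.07, 0, 0, 0, 0, -0.8], [0.0447, -0.0713, 0, 0, 0, 0, -0.8], [0.0447, -0.0713, 0, 0, 0, 0, -0.8], [0.0447, -0.0713, 0, 0, 0, 0, -0.8], [0.0447, -0.0713, 0, 0, 0, 0, -0.8]])

```text
t: 13.35
tcp_pos: [0.6643, -0.0955, 0.2278]
orientation: [-3.072, -0.659, -0.0]
contact_force: [1.1, -0.5, -0.2]
width: 0.0176
gripper_force: 15.0
```

To row units: -130 mm / 600 = -0.2167, -120 mm / 600 = -0.2.

>>> servo_tool(increments=[[0, 0, -0.025, 0, 0, 0, -0.8], [0, 0, -0.075, 0, 0, 0, -0.8], [0, 0, -0.1333, 0, 0, 0, -0.8], [0, 0, -0.175, 0, 0, 0, -0.8], [0, 0, -0.2, 0, 0, 0, -0.8], [0, 0, -0.2167, 0, 0, 0, -0.8], [0, 0, -0.2167, 0, 0, 0, -0.8], [0, 0, -0.2167, 0, 0, 0, -0.8]])

```text
t: 14.15
tcp_pos: [0.6652, -0.0964, 0.0986]
orientation: [3.071, 0.658, 0.002]
contact_force: [-0.0, 0.9, -0.4]
width: 0.0175
gripper_force: 15.0
```

Run:
```python
from h import *
im=snap('scene','c2'); a=proj('scene',[.6645,-.096,.048]); b=proj('scene',[.6645,-.096,.006]); print(a,b)
x,y=np.int32((a+b)/2); c=im[y-60:y+60,x-80:x+80,::-1]; print(x-80,y-60); cv2.imwrite('pics/c2c.png',cv2.resize(c,None,fx=4,fy=4))
```

```text
[243.88189401 236.79060964] [246.38467612 246.58850775]
165 181
```

View pics/c2c.png

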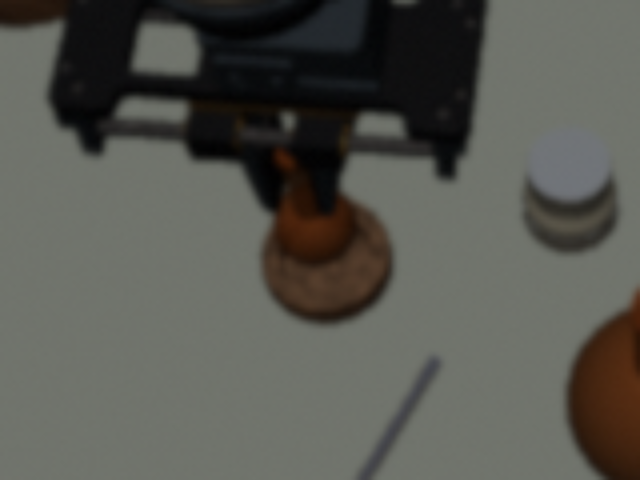

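The ball is at crop (315,225), scene (243.7,237.2), against a predicted (243.9,236.8). It is aligned, so I'll lower and release.

To row units: -23.5 mm / 600 = -0.0392, -22 mm / 600 = -0.0367.

>>> servo_tool(increments=[[0, 0, -0.01, 0, 0, 0, -0.8], [0, 0, -0.02, 0, 0, 0, -0.8], [0, 0, -0.03, 0, 0, 0, -0.8], [0, 0, -0.0367, 0, 0, 0, -0.8], [0, 0, -0.0392, 0, 0, 0, -0.8], [0, 0, -0.0392, 0, 0, 0, -0.8], [0, 0, -0.0392, 0, 0, 0, 0.1], [0, 0, -0.0392, 0, 0, 0, 0.1], [0, 0, -0.0392, 0, 0, 0, 0.1], [0, 0, -0.0392, 0, 0, 0, 0.1], [0, 0, -0.0392, 0, 0, 0, 0.1], [0, 0, -0.0392, 0, 0, 0, 0.1]])

```text
t: 15.4
tcp_pos: [0.6646, -0.0963, 0.0741]
orientation: [3.072, 0.658, 0.0]
contact_force: [-0.8, -0.0, -0.3]
width: 0.0501
gripper_force: 0.0
```

To row units: 120 mm / 600 = 0.2, 95 mm / 600 = 0.1583.

>>> servo_tool(increments=[[0, 0, 0.0333, 0, 0, 0, 0.1], [0, 0, 0.1, 0, 0, 0, 0.1], [0, 0, 0.1583, 0, 0, 0, 0.1], [0, 0, 0.2, 0, 0, 0, 0.1], [0, 0, 0.2, 0, 0, 0, 0.1]])

```text
t: 15.9
tcp_pos: [0.6664, -0.0967, 0.1982]
orientation: [3.069, 0.657, 0.009]
contact_force: [-0.0, 0.5, 0.1]
width: 0.0502
gripper_force: 0.0
```

To row units: 200 mm / 600 = 0.3333, -175.5 mm / 600 = -0.2925.

>>> servo_tool(increments=[[-0.0333, 0.0383, 0, 0, 0, 0, 0.1], [-0.0833, 0.095, 0, 0, 0, 0, 0.1], [-0.1333, 0.1517, 0, 0, 0, 0, 0.1], [-0.1833, 0.2083, 0, 0, 0, 0, 0.1], [-0.2333, 0.2667, 0, 0, 0, 0, 0.1], [-0.275, 0.3133, 0, 0, 0, 0, 0.1], [-0.2925, 0.3333, 0, 0, 0, 0, 0.1], [-0.2925, 0.3333, 0, 0, 0, 0, 0.1], [-0.2925, 0.3333, 0, 0, 0, 0, 0.1]])

```text
t: 16.8
tcp_pos: [0.4897, 0.1034, 0.194]
orientation: [3.072, 0.658, 0.001]
contact_force: [0.3, -0.2, 0.3]
width: 0.0501
gripper_force: 0.0
```

>>> servo_tool(increments=[[0, 0, -0.05, 0, 0, 0, 0.1], [0, 0, -0.1, 0, 0, 0, 0.1], [0, 0, -0.15, 0, 0, 0, 0.1], [0, 0, -0.1833, 0, 0, 0, 0.1], [0, 0, -0.1945, 0, 0, 0, 0.1], [0, 0, -0.1945, 0, 0, 0, 0.1], [0, 0, -0.1945, 0, 0, 0, 0.1]])

```text
t: 17.5
tcp_pos: [0.4899, 0.1033, 0.0781]
orientation: [3.072, 0.657, 0.002]
contact_force: [0.9, -0.1, -0.1]
width: 0.05
gripper_force: 0.0
```

>>> servo_tool(increments=[[0, 0, 0, 0, 0, 0, -0.7], [0, 0, 0, 0, 0, 0, -0.7], [0, 0, 0, 0, 0, 0, -0.7], [0, 0, 0, 0, 0, 0, -0.7], [0, 0, 0, 0, 0, 0, -0.7], [0, 0, 0, 0, 0, 0, -0.7], [0, 0, 0, 0, 0, 0, -0.7], [0, 0, 0, 0, 0, 0, -0.7]], grip_force=18)

```text
t: 18.3
tcp_pos: [0.4893, 0.1038, 0.0777]
orientation: [3.072, 0.658, 0.001]
contact_force: [-1.1, 0.3, 6.7]
width: 0.0213
gripper_force: 18.0
```

To row units: 160 mm / 600 = 0.2667, 150 mm / 600 = 0.25.

>>> servo_tool(increments=[[0, 0, 0.0167, 0, 0, 0, -0.7], [0, 0, 0.05, 0, 0, 0, -0.7], [0, 0, 0.1, 0, 0, 0, -0.7], [0, 0, 0.1583, 0, 0, 0, -0.7], [0, 0, 0.2167, 0, 0, 0, -0.7], [0, 0, 0.25, 0, 0, 0, -0.7], [0, 0, 0.2667, 0, 0, 0, -0.7], [0, 0, 0.2667, 0, 0, 0, -0.7]])

```text
t: 19.1
tcp_pos: [0.4894, 0.1037, 0.2385]
orientation: [3.072, 0.658, 0.003]
contact_force: [-0.5, 0.7, -1.7]
width: 0.0213
gripper_force: 18.0
```

To row units: -358 mm / 600 = -0.5967, -342 mm / 600 = -0.57.

>>> servo_tool(increments=[[-0.0033, -0.0167, 0, 0, 0, 0, -0.7], [-0.01, -0.05, 0, 0, 0, 0, -0.7], [-0.0183, -0.1, 0, 0, 0, 0, -0.7], [-0.03, -0.1583, 0, 0, 0, 0, -0.7], [-0.0417, -0.22, 0, 0, 0, 0, -0.7], [-0.0533, -0.2833, 0, 0, 0, 0, -0.7], [-0.065, -0.3467, 0, 0, 0, 0, -0.7], [-0.0767, -0.41, 0, 0, 0, 0, -0.7], [-0.0883, -0.4733, 0, 0, 0, 0, -0.7], [-0.1, -0.53, 0, 0, 0, 0, -0.7], [-0.1067, -0.57, 0, 0, 0, 0, -0.7], [-0.1117, -0.5967, 0, 0, 0, 0, -0.7]])

```text
t: 20.3
tcp_pos: [0.4207, -0.2559, 0.236]
orientation: [-3.071, -0.655, 0.003]
contact_force: [0.9, 0.4, -0.9]
width: 0.0217
gripper_force: 18.0
```

To row units: -125 mm / 600 = -0.2083, -120 mm / 600 = -0.2.

>>> servo_tool(increments=[[-0.0025, -0.015, 0, 0, 0, 0, -0.7], [-0.0042, -0.0245, 0, 0, 0, 0, -0.7], [-0.0042, -0.0245, 0, 0, 0, 0, -0.7], [-0.0042, -0.0245, 0, 0, 0, 0, -0.7], [-0.0042, -0.0245, -0.0333, 0, 0, 0, -0.7], [-0.0042, -0.0245, -0.0917, 0, 0, 0, -0.7], [-0.0042, -0.0245, -0.15, 0, 0, 0, -0.7], [-0.0042, -0.0245, -0.1833, 0, 0, 0, -0.7], [-0.0042, -0.0245, -0.2, 0, 0, 0, -0.7], [-0.0042, -0.0245, -0.2083, 0, 0, 0, -0.7], [-0.0042, -0.0245, -0.2083, 0, 0, 0, -0.7], [-0.0042, -0.0245, -0.2083, 0, 0, 0, -0.7]])

```text
t: 21.5
tcp_pos: [0.4201, -0.2693, 0.1133]
orientation: [3.071, 0.658, 0.001]
contact_force: [0.1, 0.6, -0.7]
width: 0.0213
gripper_force: 18.0
```

Run:
```python
from h import *
im=snap('scene','c3'); a=proj('scene',[.4195,-.2687,.060]); b=proj('scene',[.4195,-.2687,.006]); print(a,b)
x,y=np.int32((a+b)/2); c=im[y-60:y+60,x-80:x+80,::-1]; print(x-80,y-60); cv2.imwrite('pics/c3c.png',cv2.resize(c,None,fx=4,fy=4))
```

```text
[236.64094252 114.90618491] [239.76671743 130.68247374]
158 62
```

View pics/c3c.png

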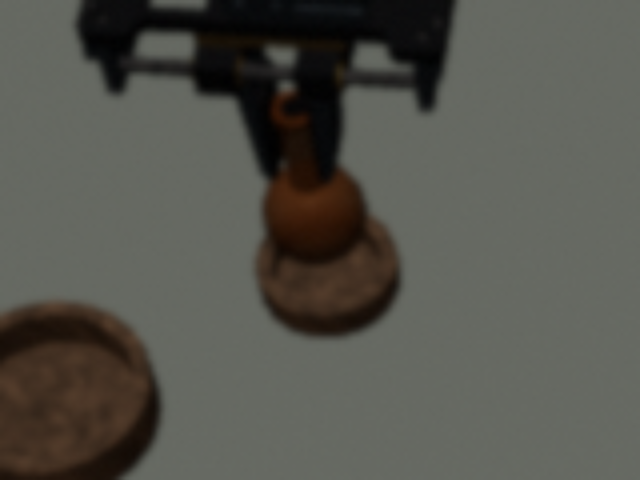

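The ball is at crop (315,212), scene (236.7,115), which matches the prediction. Lower and release.

To row units: -28.5 mm / 600 = -0.0475, -26 mm / 600 = -0.0433.

>>> servo_tool(increments=[[0, 0, -0.0133, 0, 0, 0, -0.7], [0, 0, -0.0267, 0, 0, 0, -0.7], [0, 0, -0.0367, 0, 0, 0, -0.7], [0, 0, -0.0433, 0, 0, 0, -0.7], [0, 0, -0.0475, 0, 0, 0, -0.7], [0, 0, -0.0475, 0, 0, 0, -0.7], [0, 0, -0.0475, 0, 0, 0, 0.1], [0, 0, -0.0475, 0, 0, 0, 0.1], [0, 0, -0.0475, 0, 0, 0, 0.1], [0, 0, -0.0475, 0, 0, 0, 0.1], [0, 0, -0.0475, 0, 0, 0, 0.1], [0, 0, -0.0475, 0, 0, 0, 0.1]])

```text
t: 22.75
tcp_pos: [0.4196, -0.269, 0.0839]
orientation: [3.072, 0.658, 0.0]
contact_force: [-0.0, 0.4, -0.3]
width: 0.0498
gripper_force: 0.0
```

To row units: 120 mm / 600 = 0.2, 95 mm / 600 = 0.1583.

>>> servo_tool(increments=[[0, 0, 0.0333, 0, 0, 0, 0.1], [0, 0, 0.1, 0, 0, 0, 0.1], [0, 0, 0.1583, 0, 0, 0, 0.1], [0, 0, 0.2, 0, 0, 0, 0.2], [0, 0, 0.2, 0, 0, 0, 0.2]])

```text
t: 23.25
tcp_pos: [0.4209, -0.2701, 0.2071]
orientation: [3.068, 0.657, 0.005]
contact_force: [0.4, -1.6, -1.4]
width: 0.0547
gripper_force: 0.0
```

To row units: 365.4 mm / 600 = 0.609, 360 mm / 600 = 0.6.

>>> servo_tool(increments=[[0.0333, 0.05, 0, 0, 0, 0, 0.2], [0.0733, 0.11, 0, 0, 0, 0, 0.2], [0.1133, 0.17, 0, 0, 0, 0, 0.2], [0.1533, 0.23, 0, 0, 0, 0, 0.2], [0.1933, 0.29, 0, 0, 0, 0, 0.2], [0.2333, 0.35, 0, 0, 0, 0, 0.2], [0.2733, 0.41, 0, 0, 0, 0, 0.2], [0.3133, 0.47, 0, 0, 0, 0, 0.2], [0.35, 0.5267, 0, 0, 0, 0, 0.2], [0.38, 0.5733, 0, 0, 0, 0, 0.2], [0.4, 0.6, 0, 0, 0, 0, 0.2], [0.4058, 0.609, 0, 0, 0, 0, 0.2]])

```text
t: 24.45
tcp_pos: [0.6635, 0.0981, 0.2026]
orientation: [-3.071, -0.66, 0.001]
contact_force: [0.8, -0.3, -0.8]
width: 0.0545
gripper_force: 0.0
```

To row units: -94.5 mm / 600 = -0.1575, -80 mm / 600 = -0.1333.

>>> servo_tool(increments=[[0, 0, 0, 0, 0, 0, 0.2], [0, 0, 0, 0, 0, 0, 0.2], [0, 0, -0.0417, 0, 0, 0, 0.2], [0, 0, -0.0917, 0, 0, 0, 0.2], [0, 0, -0.1333, 0, 0, 0, 0.2], [0, 0, -0.1575, 0, 0, 0, 0.2], [0, 0, -0.1575, 0, 0, 0, 0.2], [0, 0, -0.1575, 0, 0, 0, 0.2]])

```text
t: 25.25
tcp_pos: [0.6634, 0.0959, 0.1103]
orientation: [3.072, 0.657, 0.001]
contact_force: [-0.3, -0.4, 0.1]
width: 0.0545
gripper_force: 0.0
```

>>> servo_tool(increments=[[0, 0, 0, 0, 0, 0, -0.6], [0, 0, 0, 0, 0, 0, -0.6], [0, 0, 0, 0, 0, 0, -0.6], [0, 0, 0, 0, 0, 0, -0.6], [0, 0, 0, 0, 0, 0, -0.6], [0, 0, 0, 0, 0, 0, -0.6], [0, 0, 0, 0, 0, 0, -0.6], [0, 0, 0, 0, 0, 0, -0.6]], grip_force=25)

```text
t: 26.05
tcp_pos: [0.6634, 0.0965, 0.11]
orientation: [3.072, 0.658, 0.002]
contact_force: [-0.4, 0.5, 7.2]
width: 0.0296
gripper_force: 25.0
```

To row units: 160 mm / 600 = 0.2667, 150 mm / 600 = 0.25.

>>> servo_tool(increments=[[0, 0, 0.0167, 0, 0, 0, -0.6], [0, 0, 0.05, 0, 0, 0, -0.6], [0, 0, 0.1, 0, 0, 0, -0.6], [0, 0, 0.1583, 0, 0, 0, -0.6], [0, 0, 0.2167, 0, 0, 0, -0.6], [0, 0, 0.25, 0, 0, 0, -0.6], [0, 0, 0.2667, 0, 0, 0, -0.6], [0, 0, 0.2667, 0, 0, 0, -0.6]])

```text
t: 26.85
tcp_pos: [0.6634, 0.0964, 0.2707]
orientation: [3.072, 0.658, 0.003]
contact_force: [-0.0, 0.1, -1.7]
width: 0.0295
gripper_force: 25.0
```

>>> servo_tool(increments=[[-0.0033, -0.0167, 0, 0, 0, 0, -0.6], [-0.01, -0.05, 0, 0, 0, 0, -0.6], [-0.02, -0.1, 0, 0, 0, 0, -0.6], [-0.0333, -0.1633, 0, 0, 0, 0, -0.6], [-0.0467, -0.2283, 0, 0, 0, 0, -0.6], [-0.06, -0.2933, 0, 0, 0, 0, -0.6], [-0.0733, -0.36, 0, 0, 0, 0, -0.6], [-0.0867, -0.4267, 0, 0, 0, 0, -0.6], [-0.1, -0.4933, 0, 0, 0, 0, -0.6], [-0.1133, -0.56, 0, 0, 0, 0, -0.6], [-0.1267, -0.6233, 0, 0, 0, 0, -0.6], [-0.1367, -0.6733, 0, 0, 0, 0, -0.6]])

```text
t: 28.05
tcp_pos: [0.5792, -0.31, 0.2676]
orientation: [-3.071, -0.655, 0.004]
contact_force: [-0.2, -0.4, -1.6]
width: 0.0298
gripper_force: 25.0
```

To row units: -110 mm / 600 = -0.1833, -100 mm / 600 = -0.1667.

>>> servo_tool(increments=[[-0.0083, -0.04, 0, 0, 0, 0, -0.6], [-0.0133, -0.0617, 0, 0, 0, 0, -0.6], [-0.015, -0.0725, 0, 0, 0, 0, -0.6], [-0.015, -0.0725, 0, 0, 0, 0, -0.6], [-0.015, -0.0725, 0, 0, 0, 0, -0.6], [-0.015, -0.0725, -0.0333, 0, 0, 0, -0.6], [-0.015, -0.0725, -0.0833, 0, 0, 0, -0.6], [-0.015, -0.0725, -0.1333, 0, 0, 0, -0.6], [-0.015, -0.0725, -0.1667, 0, 0, 0, -0.6], [-0.015, -0.0725, -0.1833, 0, 0, 0, -0.6], [-0.015, -0.0725, -0.1833, 0, 0, 0, -0.6], [-0.015, -0.0725, -0.1833, 0, 0, 0, -0.6]])

```text
t: 29.25
tcp_pos: [0.5727, -0.351, 0.1605]
orientation: [3.071, 0.658, 0.001]
contact_force: [0.1, -0.7, -1.2]
width: 0.0296
gripper_force: 25.0
```

Run:
```python
from h import *
im=snap('scene','c4'); a=proj('scene',[.572,-.3508,.0907]); b=proj('scene',[.572,-.3508,.006]); print(a,b)
x,y=np.int32((a+b)/2); c=im[y-60:y+60,x-80:x+80,::-1]; print(x-80,y-60); cv2.imwrite('pics/c4c.png',cv2.resize(c,None,fx=4,fy=4))
```

```text
[161.5467251  140.59957231] [171.23568085 164.63624297]
86 92
```

View pics/c4c.png

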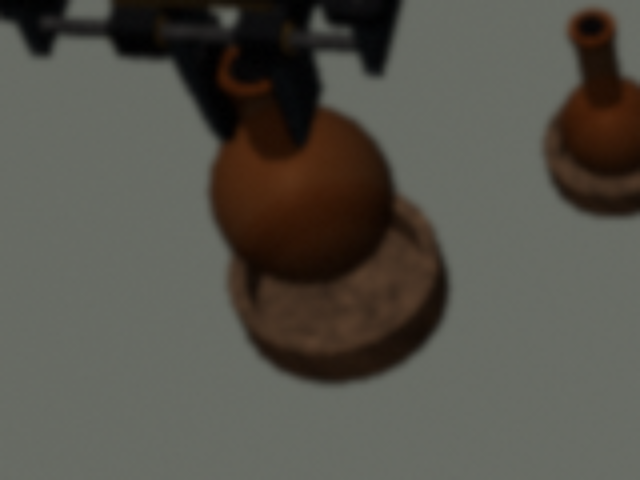

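The ball is at scene (161.3,140.7), against a predicted (161.5,140.6), and flask_medium is seated at the right. Lower and release.

To row units: -43.5 mm / 600 = -0.0725, -42 mm / 600 = -0.07.

>>> servo_tool(increments=[[0, 0, -0.0133, 0, 0, 0, -0.6], [0, 0, -0.0283, 0, 0, 0, -0.6], [0, 0, -0.0417, 0, 0, 0, -0.6], [0, 0, -0.0533, 0, 0, 0, -0.6], [0, 0, -0.0633, 0, 0, 0, -0.6], [0, 0, -0.07, 0, 0, 0, -0.6], [0, 0, -0.0725, 0, 0, 0, -0.6], [0, 0, -0.0725, 0, 0, 0, -0.6], [0, 0, -0.0725, 0, 0, 0, -0.6]])

```text
t: 30.2
tcp_pos: [0.5722, -0.3512, 0.116]
orientation: [3.072, 0.658, 0.0]
contact_force: [-0.3, -0.0, -0.1]
width: 0.0292
gripper_force: 25.0
```

>>> servo_tool(increments=[[0, 0, 0, 0, 0, 0, 0.2], [0, 0, 0, 0, 0, 0, 0.2], [0, 0, 0, 0, 0, 0, 0.2], [0, 0, 0, 0, 0, 0, 0.2], [0, 0, 0, 0, 0, 0, 0.2], [0, 0, 0, 0, 0, 0, 0.2]])

```text
t: 30.8
tcp_pos: [0.5721, -0.3511, 0.1159]
orientation: [3.072, 0.658, 0.0]
contact_force: [-0.4, -0.5, -0.9]
width: 0.0546
gripper_force: 0.0
```

>>> servo_tool(increments=[[0, 0, 0.0333, 0, 0, 0, 0.2], [0, 0, 0.1, 0, 0, 0, 0.2], [0, 0, 0.1583, 0, 0, 0, 0.2], [0, 0, 0.2, 0, 0, 0, 0.2], [-0.075, 0, 0.2, 0, 0, 0, 0.2], [-0.15, -0.0333, 0.2, 0, 0, 0, 0.2], [-0.2167, -0.0833, 0.2, 0, 0, 0, 0.2], [-0.2833, -0.1333, 0.2, 0, 0, 0, 0.2], [-0.3333, -0.1833, 0.2, 0, 0, 0, 0.2], [-0.3667, -0.2167, 0.2, 0, 0, 0, 0.2], [-0.3667, -0.2167, 0.2, 0, 0, 0, 0.2], [-0.3667, -0.2167, 0.2, 0, 0, 0, 0.2]])

```text
t: 32.0
tcp_pos: [0.3518, -0.4813, 0.2359]
orientation: [-3.072, -0.656, -0.0]
contact_force: [0.8, 0.6, -0.5]
width: 0.0548
gripper_force: 0.0
```

Run:
```python
from h import *
from meas import FL
S={'small':(.6645,-.096),'medium':(.4195,-.2687),'large':(.558,.354),'largest':(.572,-.3508)}
for n in('top','scene'):
    im=snap(n,n+'_end'); g=cv2.cvtColor(im,cv2.COLOR_RGB2HSV)
    for k,(x,y) in S.items():
        zt=FL[k][1]+.006; q=proj(n,[x,y,zt]); x0,y0=np.int32(np.round(q))-7
        w=g[y0:y0+15,x0:x0+15,2]<55; _,_,s,c=cv2.connectedComponentsWithStats(w.astype(np.uint8))
        if len(s)>1:
            j=1+np.argmin(np.hypot(*(c[1:]-7).T)); p=c[j]+[x0,y0]; print(n,k,s[j,4],'mouth-stand mm',((onz(n,*p,zt)[:2]-[x,y])*1000).round(1))
```

```text
top small 18 mouth-stand mm [ 0.4 -0.3]
top medium 52 mouth-stand mm [-0.3 -0.3]
top large 86 mouth-stand mm [0.1 0.4]
top largest 129 mouth-stand mm [-0.5 -0.7]
scene small 32 mouth-stand mm [ 0.2 -1. ]
scene medium 82 mouth-stand mm [4.9 5. ]
scene large 108 mouth-stand mm [ 0.1 -0.4]
scene largest 141 mouth-stand mm [2.1 3.6]
```

View pics/top_end.png

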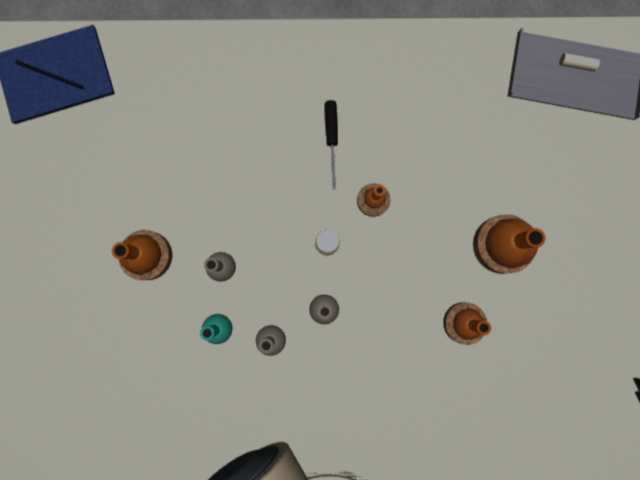

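View pics/scene_end.png

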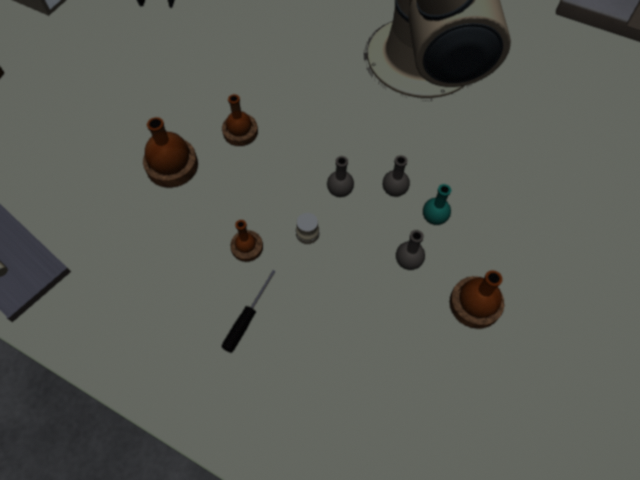

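All four flasks stand upright in their stands, with mouths at top view (379,191), (484,328), (121,251) and (536,238). Each is within 1 mm of its stand's centre. The jar (327,241) and screwdriver (332,140) have not moved.

```bash
python3 -c "
from rig import arm
print(arm.sign_off())"
```

```text
the job is handed in; nothing more can be done
None
```

The job is handed in: all four amber flasks stand upright in their own-size stands, within about 1 mm of centre in the top view, and the jar and screwdriver have not moved; no verdict was returned.

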